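# Switch on the stirrer with the stylus

### The arm

A 6-joint arm with a two-finger parallel gripper is mounted at the origin on the work surface. World frame = base frame: x ahead of the robot, y to its left, z up, the work surface at z = 0. Lengths are in m, angles in degrees, forces in N, time in s.
With the tool pointing down it reaches from about 0.275 to 0.75 m from the base axis. Payload 10.2 kg.
Tool frame: the origin (TCP) lies on the centre line of the jaws, within the pads' length; the fingertips stand 25 mm ahead of it and the grasp point (between the pads) lies 6 mm ahead of it; z points along the fingers, y is the line along which they close (so a half turn about z gives the same grasp; the last joint's range is limited). The gripper opens to 88 mm and grips with 3 to 60 N. Pads are 18 mm wide; open, the fingers measure 123 mm over their backs; the gripper's body (75 mm by 187 mm) begins 45 mm behind the grasp point.
Start: joints at [-82.414, 17.928, 85.812, -0, 76.261, -12.8], TCP at [0.183, -0.492, 0.264] pointing down, gripper open.
Joint ranges: [-168.41, 168.41], [-55.51, 124.54], [10.69, 146.95], [-70.63, 250.63], [1, 178], [-165.06, 165.06]. Speed limits (degrees/s): [136.94, 136.94, 172.46, 180, 180, 180].

### API

Orientations are given as [roll, pitch, yaw] about the fixed x, y, z axes, in that order (R = Rz(yaw) Ry(pitch) Rx(roll)).
In Python, from plant import * gives the robot as it stands. The module is installed in compiled form; this text tells all that it offers.
- The arm moves only by the tool move_arm, never from a script. Its argument "increments" is a list of rows, each a list of 6 numbers: the shift along the tool's x, y, z in mm, then the turn, a rotation vector about the tool's x, y, z in degrees. In form: [[x, y, z, wx, wy, wz], ...]. A call has 1 to 20 rows; each row shifts and turns the commanded pose from where the row before left it, along the tool's axes as they then stand; what a row does not reach is not made up. A row lasts 1/10 s, in which the tool goes at most 50 mm and 8.59 degrees, less where a joint would pass 70% of its speed; a pose out of reach is approached as far as the arm can. A call is refused whole if a number of a shift passes 50 or a number of a turn 8.59, either way. A call with a gripper value outside its range is refused whole. "hand" is the finger opening in mm, from 0 to 88.1, set as the call begins (left out, the last holds). The fingers move at their own pace and stop on an object; the grip force is fixed at half the most. Time passes only in rows, so rows that do not move let the fingers close. It gives the time, the measured TCP pose, the force, the opening and the grip force at its end, in the units of the state.
- state(): the state, without advancing time (a new reading comes with each control period).
- capture(name): name is "side" or "top" or "wrist"; returns a dict with "pixels" (384x512x3 uint8, red, green, blue), "camera_matrix" (3x3 intrinsics, pixels), "extrinsics" (4x4, takes a point from world to camera coordinates). Camera axes: x right, y down, z forward; pixel columns grow to the right and rows downward; lengths in m; the calibration is good to about 2 mm. A picture is of the moment at which its call begins. There is no depth.
- close_job(): hands the job in; it is judged then, once.
Trained networks look in a picture, given as the dict that the camera call returned (one of the last four; its "shot" number tells which), for a name from the list of things; names that differ only in an ending like _2 or _b are one class to them, and where a whole thing is asked for, a point or a joint stands for the part that bears it (a point fixed in the world has none). Each returns a list of dicts, best first, with "confidence" (0 to 1); they miss things now and then, are a little off and sometimes report something else, mostly with a low value. They report only what shows in the picture. A call takes as long as a camera call.
- recognise(picture, thing): "at" ([row, column] in pixels, amid what is visible of it).
The state is a dict: "t": time; "joint_positions": joint angles; "qvel": joint speeds; "joint_efforts": joint torques, N m; "tcp_pos": TCP position; "ee_rot": TCP orientation; "contact_force": force on the tool from outside, world axes, zero at the start; "ft_torque": the same for the moment, N m; "opening": finger opening in m; "grip_force": force on a finger pad.
Only numpy, scipy, OpenCV 4.12 (cv2) and the standard library are available. Lean on these libraries where they do the work, as an engineer would, in place of code of your own. Each camera call takes 0.05 s, during which the arm holds its last target. There are 200 camera calls.

### The job

Switch on the stirrer from the bench switch box: take the black-handled stylus out of its white stand and, with its tip, press down the raised end of the broad rocker until it has gone fully over. Keep your fingers off that rocker and leave the two narrow rockers as they are. Then put the stylus back upright in its stand, collar resting on the rim, and let go.

Things in the scene. Friction and masses are not known exactly. Their poses are not given: they have to be found in the camera images.
- stylus: Loose stylus, about 70 g, upright in the stand. Origin: on its axis, centre of the underside of its round black collar (48 mm across, 6 mm thick); z up along the axis. Above: round black handle 18 mm across, from 6 to 66 mm over the origin. Below: steel shaft 10 mm across, rounded tip ending 75 mm below the origin. Round: yaw is immaterial. Starts within 3 mm of the stand's axis.
- stand: Fixed stylus stand: marble foot 90 x 90 x 15 mm with an upright white square tube, 48 mm outside, a 28 mm square hole open at the top. Origin: centre of the foot's underside, on the bench, on the tube's axis; z up, x and y along its sides. The flat rim is 95 mm above the origin; the stylus's collar rests on it, the shaft hanging free in the hole (80 mm deep).
- broad_rocker: White paddle 40 x 28 x 12 mm, the broad one of three rockers (ends or middle of the row, 42 mm apart) on a grey box. Origin: its middle, on the pivot (y axis, along the row), 49 mm above the bench. x: along the paddle to the end raised at the start (far side), 0.22 rad above level when off, 0.22 below when on. Top face 6 mm over origin. No spring; 0.04 N m friction, hard stops, stays where left.
- narrow_rocker_1: White paddle 40 x 12 x 12 mm, one narrow rocker of the row of three on the grey switch box (120 x 150 mm, 45 mm high). Off at the start, to stay off. Origin, axes, height and mechanism as for the broad rocker. Any rocker pressed 13 mm from its pivot needs about 3 N, and on its stop its top face is there 52 mm above the bench.
- narrow_rocker_2: White paddle 40 x 12 x 12 mm, the other narrow rocker of the row of three on the grey switch box (120 x 150 mm, 45 mm high). Off at the start, to stay off. Origin, axes, height and mechanism as for the broad rocker. Any rocker pressed 13 mm from its pivot needs about 3 N, and on its stop its top face is there 52 mm above the bench.

How it is judged:
By the outcome, as a careful person would: the job done as asked, in the order asked, and still so for the second after the job is handed in, with the robot touching nothing.
It also fails if it takes over 40 s, if anything falls off the work surface, if the arm or the gripper's body presses on something with over 40 N, if the wrist force passes 120 N, or if a joint passes its speed limit or range.

## Working session

There is one attempt and no reset: what is moved stays moved. The work goes in short steps, Python scripts to look and compute and a tool call to move; the robot and the scene stay as the last step left them, time stands still between calls to the robot, and variables do not carry over. Pictures are saved under pics/ and viewed, at most 10 in all, crops included, and the job is handed in when it is done.

Besides the shell and the picture viewer there is one more tool, called by a JSON object that holds its "fn" and its "kwargs". move_arm: Moves the arm, as the interface text tells. Its arguments: {"type":"object","properties":{"increments":{"type":"array"},"hand":{"type":"number"}},"required":["increments"]}

```bash
mkdir -p pics
cat > h.py <<'E'
from plant import *
import numpy as np, cv2
def ray(p,rc):
    K=p["camera_matrix"];T=np.array(p["extrinsics"]);R=T[:3,:3];c=-R.T@T[:3,3]
    d=R.T@np.linalg.inv(K)@np.array([rc[1],rc[0],1.]);return c,d
def onz(p,rc,z):
    c,d=ray(p,rc);return c+d*(z-c[2])/d[2]
def proj(p,X):
    T=np.array(p["extrinsics"]);v=np.array(p["camera_matrix"])@(T[:3,:3]@np.array(X)+T[:3,3]);return v[1]/v[2],v[0]/v[2]
def tri(a,ra,b,rb):
    A=np.zeros((3,3));B=np.zeros(3);
    for p,r in((a,ra),(b,rb)):
        c,d=ray(p,r);d/=np.linalg.norm(d);M=np.eye(3)-np.outer(d,d);A+=M;B+=M@c
    return np.linalg.solve(A,B)
def save(p,n): cv2.imwrite("pics/"+n,p["pixels"][:,:,::-1])
E
python3 - <<'E'
from h import *
np.set_printoptions(precision=4,suppress=True)
s=state();print(s["t"],s["tcp_pos"],s["ee_rot"],s["opening"])
P={n:capture(n) for n in("side","top","wrist")}
for n,p in P.items():
    T=np.array(p["extrinsics"]);print(n,-T[:3,:3].T@T[:3,3])
    for o,z in(("stylus",.13),("stand",.05),("broad_rocker",.052),("narrow_rocker_1",.052)):
        for r in recognise(p,o)[:3]:
            print(n,o,r["at"],round(r["confidence"],2),onz(p,r["at"],z))
cv2.imwrite("pics/a.png",np.hstack([cv2.resize(P[n]["pixels"],(400,300)) for n in("top","side")])[:,:,::-1])
save(P["wrist"],"w.png");save(P["top"],"top.png")
E
```

```text
0.0 [ 0.1828 -0.4919  0.2632] [-179.932    -0.0152   20.3839] 0.08825578065222973
side [0.3409 0.5034 0.5576]
side stylus [239.7, 182.4] 0.93 [0.5709 0.181  0.13  ]
side stand [277.0, 191.6] 0.7 [0.5631 0.1892 0.05  ]
side broad_rocker [142.8, 268.3] 0.46 [ 0.554  -0.2165  0.052 ]
side narrow_rocker_1 [154.1, 263.5] 0.51 [ 0.5513 -0.1692  0.052 ]
top [0.4878 0.0304 0.8347]
top stylus [177.7, 169.1] 0.74 [0.5774 0.1625 0.13  ]
top stand [179.7, 169.4] 0.73 [0.5837 0.1769 0.05  ]
top stand [187.2, 186.0] 0.55 [0.5685 0.1456 0.05  ]
top narrow_rocker_1 [192.5, 403.3] 0.61 [ 0.5471 -0.2665  0.052 ]
top narrow_rocker_1 [187.8, 357.6] 0.6 [ 0.5584 -0.18    0.052 ]
top narrow_rocker_1 [191.7, 378.6] 0.23 [ 0.5499 -0.2196  0.052 ]
wrist [ 0.2542 -0.466   0.384 ]
```

View pics/a.png

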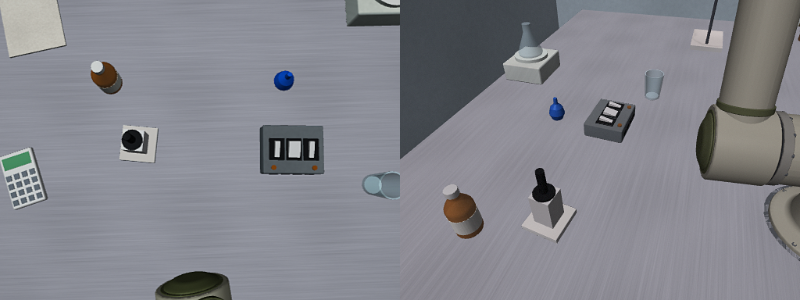

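View pics/top.png

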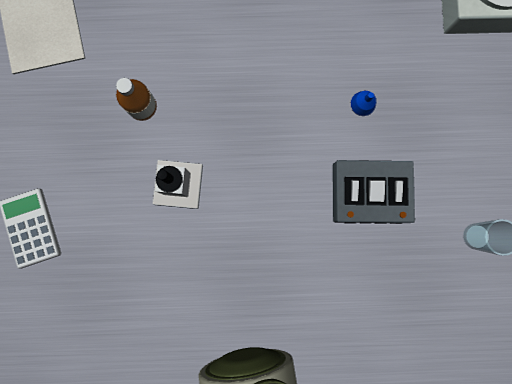

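The top view shows the stand's foot with corners near (160,158), (163,202), (208,199) and (205,153), and the black stylus at (180,169). The box is on the right with the broad rocker in the middle at (190,377). Its narrow neighbours are at about (190,355) and (191,399).

Run:
```python
from h import *
np.set_printoptions(precision=4,suppress=True)
t=capture("top");s=capture("side")
c=np.array([onz(t,q,.015) for q in((160,158),(163,202),(208,199),(205,153))]);print(c,c.mean(0))
print("sty tri",tri(t,recognise(t,"stylus")[0]["at"],s,recognise(s,"stylus")[0]["at"]))
print("collar top",onz(t,(180,169),.101))
for q in((190,377),(190,355),(191,399)):print("rocker",onz(t,q,.055))
b=np.array([onz(t,q,.045) for q in((161,333),(161,413),(222,333),(221,414))]);print(b,b.mean(0))
st=state();R=cv2.Rodrigues(np.zeros(3))[0]
from scipy.spatial.transform import Rotation as Ro
R=Ro.from_euler("xyz",st["ee_rot"],degrees=True).as_matrix()
print(R, R.T@(np.array([.575,.163,.263])-st["tcp_pos"])*1000)
```

```text
[[0.6281 0.2057 0.015 ]
 [0.6197 0.1182 0.015 ]
 [0.5302 0.1257 0.015 ]
 [0.5386 0.2163 0.015 ]] [0.5791 0.1665 0.015 ]
sty tri [0.5795 0.1693 0.1097]
collar top [0.5769 0.1681 0.101 ]
rocker [ 0.5529 -0.2158  0.055 ]
rocker [ 0.5541 -0.1741  0.055 ]
rocker [ 0.5499 -0.2574  0.055 ]
[[ 0.6121 -0.137   0.045 ]
 [ 0.608  -0.2915  0.045 ]
 [ 0.495  -0.1318  0.045 ]
 [ 0.4926 -0.2863  0.045 ]] [ 0.5519 -0.2117  0.045 ]
[[ 0.9374  0.3483  0.    ]
 [ 0.3483 -0.9374 -0.0001]
 [ 0.      0.0001 -1.    ]] [ 595.7744 -477.5122    0.7131]
```

{"fn": "move_arm", "kwargs": {"increments": [[30, -24, 0, 0, 0, 0], [30, -24, 0, 0, 0, 0], [30, -24, 0, 0, 0, 0], [30, -24, 0, 0, 0, 0], [30, -24, 0, 0, 0, 0], [30, -24, 0, 0, 0, 0], [30, -24, 0, 0, 0, 0], [30, -24, 0, 0, 0, 0], [30, -24, 0, 0, 0, 0], [30, -24, 0, 0, 0, 0], [30, -24, 0, 0, 0, 0], [30, -24, 0, 0, 0, 0], [30, -24, 0, 0, 0, 0], [30, -24, 0, 0, 0, 0], [30, -24, 0, 0, 0, 0], [30, -24, 0, 0, 0, 0], [30, -24, 0, 0, 0, 0], [30, -24, 0, 0, 0, 0], [30, -24, 0, 0, 0, 0], [30, -24, 0, 0, 0, 0]], "hand": 88}}

```text
t: 2.95
tcp_pos: [0.5787, 0.1684, 0.2637]
ee_rot: [180.0, -0.0, 20.4]
contact_force: [0.9, -0.6, 0.3]
opening: 0.0878
grip_force: 0.0
```

Run:
```python
from h import *
np.set_printoptions(precision=4,suppress=True)
p=capture("wrist");t=capture("top");s=state();print(s["tcp_pos"],s["ee_rot"],s["t"])
for o,z in(("stylus",.161),("stand",.05)):
    for r in recognise(p,o)[:2]: print(o,r["at"],round(r["confidence"],2),onz(p,r["at"],z))
print(proj(p,[.578,.1675,.161]),proj(p,[.578,.1675,.101]))
save(p,"w2.png")
```

```text
[0.579  0.17   0.2628] [-179.9549    0.0091   20.5852] 3.05
stylus [180.2, 261.8] 0.62 [0.5932 0.1725 0.161 ]
stand [145.3, 260.0] 0.92 [0.5992 0.1763 0.05  ]
(np.float64(201.56836961534574), np.float64(260.88799603207764)) (np.float64(179.84125888722522), np.float64(260.8469354038305))
```

View pics/w2.png

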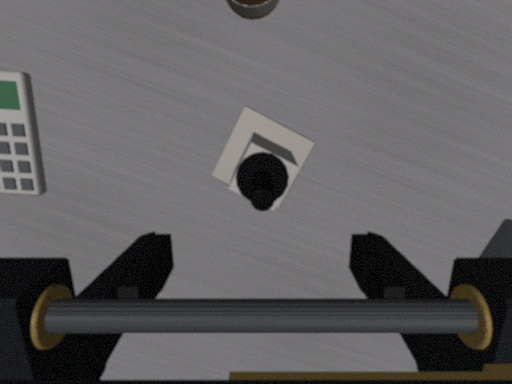

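The wrist view shows the collar at about (177,262) and the handle top at about (200,262). Both are within 2 mm of the estimate, so I'm descending to grasp.

{"fn": "move_arm", "kwargs": {"increments": [[1, 0, 20, 0, 0, 0], [0, 0, 25, 0, 0, 0], [0, 0, 25, 0, 0, 0], [0, 0, 25, 0, 0, 0], [0, 0, 20, 0, 0, 0], [0, 0, 12, 0, 0, 0], [0, 0, 0, 0, 0, 0], [0, 0, 0, 0, 0, 0]]}}

```text
t: 3.95
tcp_pos: [0.5793, 0.1668, 0.1377]
ee_rot: [180.0, -0.1, 20.4]
contact_force: [0.5, -0.5, 0.3]
opening: 0.088
grip_force: 0.0
```

{"fn": "move_arm", "kwargs": {"increments": [[0, 0, 0, 0, 0, 0], [0, 0, 0, 0, 0, 0], [0, 0, 0, 0, 0, 0], [0, 0, 0, 0, 0, 0], [0, 0, 0, 0, 0, 0], [0, 0, 0, 0, 0, 0], [0, 0, 0, 0, 0, 0], [0, 0, 0, 0, 0, 0]], "hand": 0}}

```text
t: 4.75
tcp_pos: [0.579, 0.1672, 0.1367]
ee_rot: [-180.0, 0.0, 20.4]
contact_force: [-0.6, -0.1, 0.7]
opening: 0.0262
grip_force: 0.0
```

{"fn": "move_arm", "kwargs": {"increments": [[0, 0, 0, 0, 0, 0], [0, 0, 0, 0, 0, 0], [0, 0, 0, 0, 0, 0], [0, 0, 0, 0, 0, 0]]}}

```text
t: 5.15
tcp_pos: [0.579, 0.1672, 0.1367]
ee_rot: [-180.0, 0.0, 20.4]
contact_force: [-0.5, 0.2, 0.2]
opening: 0.0169
grip_force: 30.0
```

{"fn": "move_arm", "kwargs": {"increments": [[0, 0, -5, 0, 0, 0], [0, 0, -10, 0, 0, 0], [0, 0, -15, 0, 0, 0], [0, 0, -20, 0, 0, 0], [0, 0, -20, 0, 0, 0], [0, 0, -20, 0, 0, 0], [0, 0, -15, 0, 0, 0], [0, 0, -10, 0, 0, 0], [0, 0, 0, 0, 0, 0]]}}

```text
t: 6.05
tcp_pos: [0.5794, 0.1672, 0.2534]
ee_rot: [180.0, -0.2, 20.4]
contact_force: [-0.3, -0.2, -0.5]
opening: 0.0171
grip_force: 30.0
```

Run:
```python
from h import *
p=capture("wrist");save(p,"w3.png");s=state();print(s["tcp_pos"],s["ee_rot"],s["opening"],s["grip_force"])
t=capture("side");cv2.imwrite("pics/s3.png",np.hstack([p["pixels"][:,130:400],cv2.resize(t["pixels"][140:320,100:270],None,fx=2.1,fy=2.1)[:384]][:])[:,:,::-1] if 0 else np.hstack([p["pixels"],cv2.resize(t["pixels"][130:322,110:250],(280,384))])[:,:,::-1])
```

```text
[0.57905865 0.16715481 0.25208593] [ 1.79988460e+02 -4.11181803e-02  2.03856759e+01] 0.016910059021401535 30.00000718049705
```

View pics/s3.png

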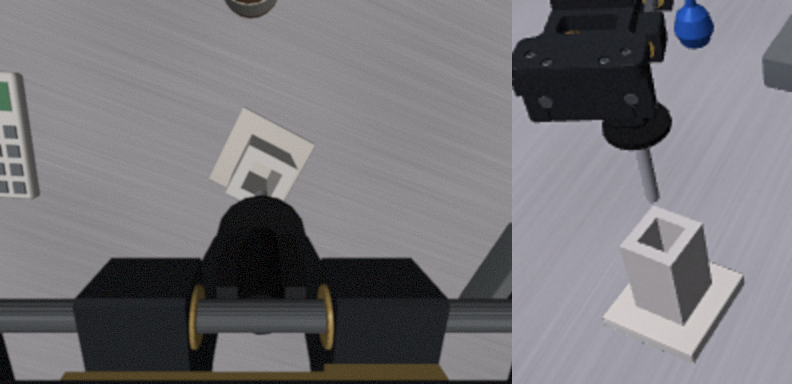

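The stylus is out and hanging roughly vertical, with its tip at side-view pixel (230,181). Next I'm carrying it over the broad rocker's far end.

{"fn": "move_arm", "kwargs": {"increments": [[-4, 10, 0, 0, 0, 0], [-8, 20, 0, 0, 0, 0], [-12, 29, 0, 0, 0, 0], [-12, 29, 0, 0, 0, 0], [-12, 29, 0, 0, 0, 0], [-12, 29, 0, 0, 0, 0], [-12, 29, 0, 0, 0, 0], [-12, 29, 0, 0, 0, 0], [-12, 29, 0, 0, 0, 0], [-12, 29, 0, 0, 0, 0], [-12, 29, 0, 0, 0, 0], [-12, 29, 0, 0, 0, 0], [-9, 20, 0, 0, 0, 0], [-4, 15, 0, 0, 0, 0], [0, 0, 0, 0, 0, 0], [0, 0, 0, 0, 0, 0]]}}

```text
t: 7.75
tcp_pos: [0.5667, -0.2156, 0.2514]
ee_rot: [-180.0, 0.0, 20.4]
contact_force: [0.3, 0.4, -0.7]
opening: 0.017
grip_force: 30.0
```

Run:
```python
from h import *
np.set_printoptions(precision=4,suppress=True)
from scipy.spatial.transform import Rotation as Ro
p=capture("wrist");t=capture("side");s=state();x=s["tcp_pos"];print(x,s["ee_rot"])
for n,q in(("wrist",p),("side",t)):
    for nm,X in(("tip",[x[0],x[1],x[2]-.1167]),("collar",[x[0],x[1],x[2]-.0417])): print(n,nm,proj(q,X))
    for o in("broad_rocker","narrow_rocker_1"):
        for r in recognise(q,o)[:3]: print(n,o,r["at"],round(r["confidence"],2),onz(q,r["at"],.055))
    print([proj(q,X) for X in([.5525,-.2158,.055],[.5541,-.1741,.055],[.55,-.2574,.055],[.5665,-.2163,.058])])
cv2.imwrite("pics/s4.png",np.hstack([p["pixels"][:,60:460],cv2.resize(t["pixels"][50:242,180:380],(400,384))])[:,:,::-1])
```

```text
[ 0.5669 -0.2151  0.2517] [-179.9795    0.0003   20.4544]
wrist tip (np.float64(194.0686316353693), np.float64(259.61581235992867))
wrist collar (np.float64(236.0667742120769), np.float64(259.0659592000896))
wrist broad_rocker [180.0, 256.2] 0.66 [ 0.5556 -0.2152  0.055 ]
wrist narrow_rocker_1 [168.5, 220.4] 0.8 [ 0.5543 -0.1778  0.055 ]
wrist narrow_rocker_1 [191.7, 300.1] 0.78 [ 0.5596 -0.2613  0.055 ]
[(np.float64(182.94966896595753), np.float64(255.65970926150064)), (np.float64(167.4162673118946), np.float64(216.83561912304774)), (np.float64(198.79569386433687), np.float64(292.97013434895285)), (np.float64(171.1595834353256), np.float64(260.96442643893073))]
side tip (np.float64(111.39579155078314), np.float64(262.78746360536906))
side collar (np.float64(79.85085626571151), np.float64(262.61802843604335))
side broad_rocker [143.2, 267.8] 0.57 [ 0.5534 -0.2103  0.055 ]
[(np.float64(142.01264458091643), np.float64(268.80805043652896)), (np.float64(151.6413448947002), np.float64(262.96206369057114)), (np.float64(133.06958024306908), np.float64(274.6259482482398)), (np.float64(139.91003485049362), np.float64(263.2507936759146))]
```

View pics/s4.png

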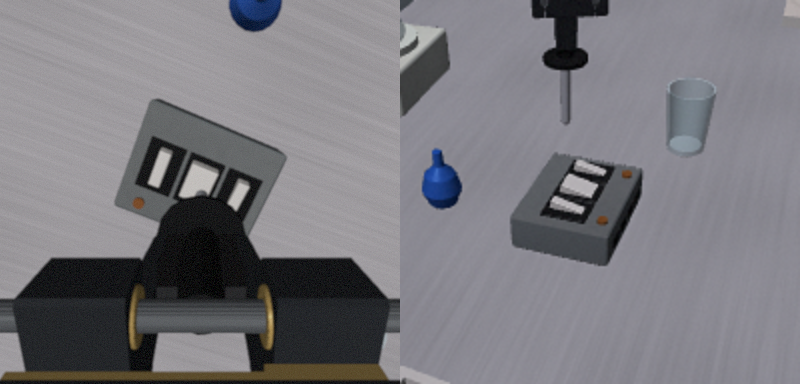

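The tip is at wrist pixel (192,262) and side pixel (111,263). Both agree with the predictions, so the stylus is vertical and the target lies about 14 mm beyond the pivot. I'm lowering now.

{"fn": "move_arm", "kwargs": {"increments": [[0, 0, 10, 0, 0, 0], [0, 0, 15, 0, 0, 0], [0, 0, 15, 0, 0, 0], [0, 0, 15, 0, 0, 0], [0, 0, 10, 0, 0, 0], [0, 0, 5, 0, 0, 0], [0, 0, 3, 0, 0, 0], [0, 0, 2, 0, 0, 0], [0, 0, 2, 0, 0, 0], [0, 0, 2, 0, 0, 0], [0, 0, 1, 0, 0, 0], [0, 0, 1, 0, 0, 0], [0, 0, 0, 0, 0, 0]]}}

```text
t: 9.35
tcp_pos: [0.567, -0.2162, 0.171]
ee_rot: [180.0, -0.0, 20.4]
contact_force: [1.7, -0.4, 3.2]
opening: 0.0171
grip_force: 30.0
```

{"fn": "move_arm", "kwargs": {"increments": [[0, 0, 1, 0, 0, 0], [0, 0, 0.5, 0, 0, 0], [0, 0, 0, 0, 0, 0]]}}

```text
t: 9.65
tcp_pos: [0.5669, -0.2161, 0.1692]
ee_rot: [180.0, -0.0, 20.4]
contact_force: [2.1, -0.0, 2.8]
opening: 0.0168
grip_force: 30.0
```

{"fn": "move_arm", "kwargs": {"increments": [[0, 0, 0.5, 0, 0, 0], [0, 0, 0.5, 0, 0, 0], [0, 0, 0, 0, 0, 0]]}}

```text
t: 9.95
tcp_pos: [0.5668, -0.2161, 0.1682]
ee_rot: [180.0, -0.0, 20.4]
contact_force: [2.7, 0.1, 2.5]
opening: 0.0172
grip_force: 30.0
```

{"fn": "move_arm", "kwargs": {"increments": [[0, 0, 0.5, 0, 0, 0], [0, 0, 0.5, 0, 0, 0], [0, 0, 0, 0, 0, 0]]}}

```text
t: 10.25
tcp_pos: [0.567, -0.2162, 0.1678]
ee_rot: [180.0, -0.0, 20.4]
contact_force: [1.6, 0.8, 6.2]
opening: 0.0171
grip_force: 30.0
```

Run:
```python
from h import *
p=capture("wrist");t=capture("side");s=state();x=s["tcp_pos"];print(x,s["contact_force"],s["ft_torque"])
for q in(p,t): print(proj(q,[x[0],x[1],x[2]-.1167]),proj(q,[x[0],x[1],x[2]-.0417]))
cv2.imwrite("pics/s5.png",np.hstack([p["pixels"][60:300,140:370][:200],cv2.resize(t["pixels"][90:190,220:320],(500,500))[:200]]) [:,:,::-1] if 0 else np.hstack([cv2.resize(p["pixels"][90:250,180:340],(400,400)),cv2.resize(t["pixels"][90:190,220:320],(400,400))])[:,:,::-1])
```

```text
[ 0.56693753 -0.21616684  0.16777215] [1.7218497  0.29117523 6.20951644] [ 0.05147294 -0.5470377  -0.03369843]
(np.float64(194.5260966932221), np.float64(260.0118139128584)) (np.float64(236.48884026126507), np.float64(259.8257399283844))
(np.float64(142.33940191749465), np.float64(263.071599561699)) (np.float64(114.66422511242885), np.float64(262.92978667086186))
```

View pics/s5.png

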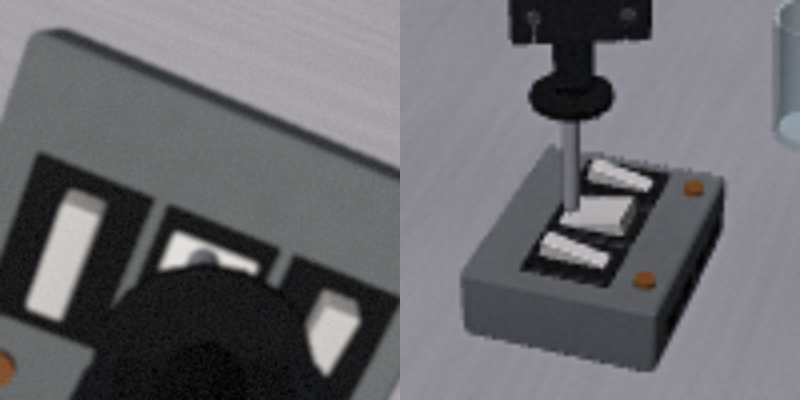

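The broad rocker has tipped over, with the tip near its far end at side pixel (142,263). Both narrow rockers are unchanged, and the force is rising as if on the stop. I'll press slightly further to confirm.

{"fn": "move_arm", "kwargs": {"increments": [[0, 0, 0.5, 0, 0, 0], [0, 0, 0.5, 0, 0, 0], [0, 0, 0, 0, 0, 0]]}}

```text
t: 10.65
tcp_pos: [0.5671, -0.2163, 0.1676]
ee_rot: [179.9, -0.1, 20.4]
contact_force: [1.7, 1.2, 10.9]
opening: 0.0172
grip_force: 30.0
```

It's hard on the stop at 11 N. I'll lift and carry the stylus back.

{"fn": "move_arm", "kwargs": {"increments": [[0, 0, -5, 0, 0, 0], [0, 0, -10, 0, 0, 0], [0, 0, -15, 0, 0, 0], [0, 0, -20, 0, 0, 0], [0, 0, -20, 0, 0, 0], [0, 0, -10, 0, 0, 0], [0, 0, -5, 0, 0, 0], [0, 0, 0, 0, 0, 0]]}}

```text
t: 11.45
tcp_pos: [0.5666, -0.2161, 0.2511]
ee_rot: [-180.0, 0.0, 20.4]
contact_force: [-0.4, 0.2, -0.5]
opening: 0.0174
grip_force: 30.0
```

{"fn": "move_arm", "kwargs": {"increments": [[4, -10, 0, 0, 0, 0], [8, -20, 0, 0, 0, 0], [12, -29, 0, 0, 0, 0], [12, -29, 0, 0, 0, 0], [12, -29, 0, 0, 0, 0], [12, -29, 0, 0, 0, 0], [12, -29, 0, 0, 0, 0], [12, -29, 0, 0, 0, 0], [12, -29, 0, 0, 0, 0], [12, -29, 0, 0, 0, 0], [12, -29, 0, 0, 0, 0], [12, -29, 0, 0, 0, 0], [9, -20, 0, 0, 0, 0], [4, -15, 0, 0, 0, 0], [0, 0, 0, 0, 0, 0], [0, 0, 0, 0, 0, 0]]}}

```text
t: 13.05
tcp_pos: [0.5788, 0.1668, 0.2509]
ee_rot: [180.0, 0.0, 20.4]
contact_force: [0.4, -0.5, -0.5]
opening: 0.0167
grip_force: 30.0
```

Run:
```python
from h import *
p=capture("wrist");t=capture("side");s=state();x=s["tcp_pos"];print(x,s["ee_rot"],s["contact_force"])
for q in(p,t): print(proj(q,[x[0],x[1],x[2]-.1167]),proj(q,[x[0],x[1],x[2]-.0417]),"rim",proj(q,[.5785,.1672,.095]))
cv2.imwrite("pics/s6.png",np.hstack([cv2.resize(p["pixels"][90:250,180:340],(400,400)),cv2.resize(t["pixels"][180:290,130:240],(400,400))])[:,:,::-1])
```

```text
[0.57906126 0.16617377 0.25111275] [1.79992258e+02 1.96600477e-02 2.03212077e+01] [ 0.36335892 -0.22803554 -0.7061502 ]
(np.float64(194.37064217669658), np.float64(260.97924603818785)) (np.float64(236.51565321640342), np.float64(261.10890686173224)) rim (np.float64(180.85418047735018), np.float64(259.6189180027378))
(np.float64(229.6094935083427), np.float64(181.5238916029682)) (np.float64(193.17773203195668), np.float64(173.67968374777317)) rim (np.float64(246.91736391275649), np.float64(185.16357326549667))
```

View pics/s6.png

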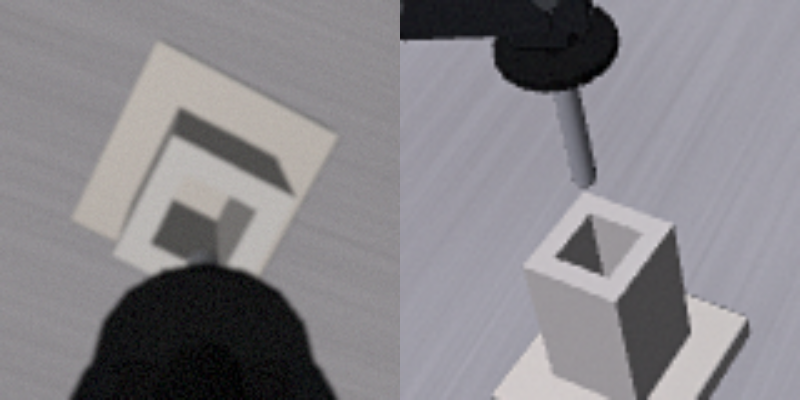

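The tip is at side pixel (231,181) and the rim centre at (247,185), both on prediction. I'm lowering it into the stand.

{"fn": "move_arm", "kwargs": {"increments": [[0, 0, 10, 0, 0, 0], [0, 0, 15, 0, 0, 0], [0, 0, 15, 0, 0, 0], [0, 0, 15, 0, 0, 0], [0, 0, 15, 0, 0, 0], [0, 0, 15, 0, 0, 0], [0, 0, 15, 0, 0, 0], [0, 0, 8, 0, 0, 0], [0, 0, 4, 0, 0, 0], [0, 0, 1, 0, 0, 0], [0, 0, 0, 0, 0, 0]]}}

```text
t: 14.25
tcp_pos: [0.5792, 0.1671, 0.1386]
ee_rot: [180.0, -0.0, 20.4]
contact_force: [-0.5, 0.1, -0.6]
opening: 0.0169
grip_force: 30.0
```

{"fn": "move_arm", "kwargs": {"increments": [[0, 0, 0.5, 0, 0, 0], [0, 0, 0.5, 0, 0, 0], [0, 0, 0, 0, 0, 0]]}}

```text
t: 14.55
tcp_pos: [0.5791, 0.1672, 0.1374]
ee_rot: [180.0, -0.0, 20.4]
contact_force: [-0.6, -0.3, -1.4]
opening: 0.0173
grip_force: 30.0
```

{"fn": "move_arm", "kwargs": {"increments": [[0, 0, 0.5, 0, 0, 0], [0, 0, 0.5, 0, 0, 0], [0, 0, 0, 0, 0, 0]]}}

```text
t: 14.85
tcp_pos: [0.5791, 0.1672, 0.1367]
ee_rot: [180.0, -0.0, 20.4]
contact_force: [-2.2, 0.2, 4.7]
opening: 0.0169
grip_force: 30.0
```

The collar is on the rim at 4.7 N, so I'll release and then retreat.

{"fn": "move_arm", "kwargs": {"increments": [[0, 0, 0, 0, 0, 0], [0, 0, 0, 0, 0, 0], [0, 0, 0, 0, 0, 0], [0, 0, 0, 0, 0, 0], [0, 0, 0, 0, 0, 0], [0, 0, 0, 0, 0, 0], [0, 0, 0, 0, 0, 0], [0, 0, 0, 0, 0, 0], [0, 0, 0, 0, 0, 0], [0, 0, 0, 0, 0, 0]], "hand": 80}}

```text
t: 15.85
tcp_pos: [0.579, 0.1672, 0.1362]
ee_rot: [-180.0, 0.0, 20.4]
contact_force: [-0.8, 0.2, 0.8]
opening: 0.0802
grip_force: 0.0
```

{"fn": "move_arm", "kwargs": {"increments": [[0, 0, -10, 0, 0, 0], [0, 0, -20, 0, 0, 0], [0, 0, -25, 0, 0, 0], [0, 0, -25, 0, 0, 0], [0, 0, -25, 0, 0, 0], [0, 0, -20, 0, 0, 0], [-20, 0, -10, 0, 0, 0], [-40, 0, 0, 0, 0, 0], [-40, 0, 0, 0, 0, 0], [-30, 0, 0, 0, 0, 0], [0, 0, 0, 0, 0, 0]]}}

```text
t: 16.95
tcp_pos: [0.455, 0.1214, 0.2725]
ee_rot: [180.0, -0.0, 20.4]
contact_force: [0.8, 0.0, 0.4]
opening: 0.0804
grip_force: 0.0
```

Run:
```python
from h import *
p=capture("top");t=capture("side");s=state();print(s["tcp_pos"],s["contact_force"],s["opening"],s["t"])
a=cv2.resize(p["pixels"][140:240,140:240],(300,300));b=cv2.resize(t["pixels"][180:310,130:260],(400,400))
c=cv2.resize(p["pixels"][150:230,325:425],(300,240));d=cv2.resize(t["pixels"][110:190,230:310],(300,240))
im=np.zeros((560,800,3),np.uint8);im[:300,:300]=a;im[:400,300:700]=b;im[310:550,:300]=c;im[405:,300:600]=cv2.resize(d,(300,155));
cv2.imwrite("pics/s7.png",im[:,:,::-1])
```

```text
[0.45749181 0.1218626  0.27226069] [ 0.58558573  0.5161949  -0.58532556] 0.08015778375717862 17.05
```

View pics/s7.png

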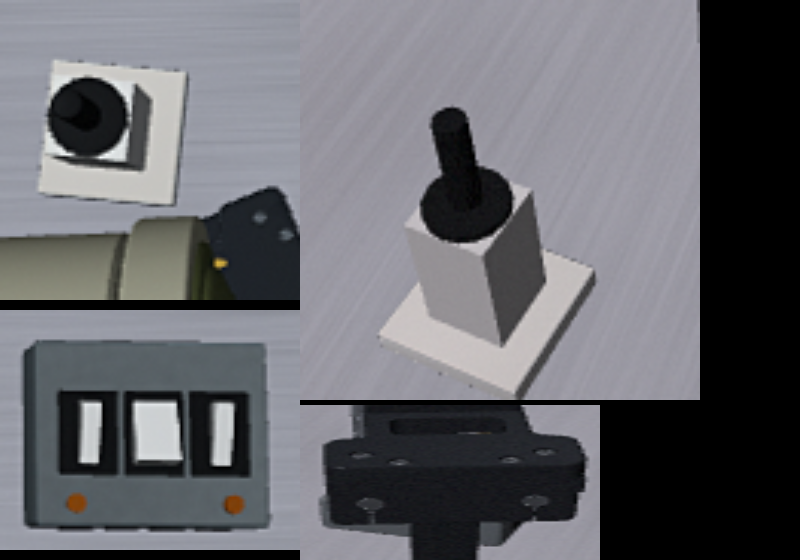

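The stylus is upright with its collar flat on the rim (top view about (178,169)). The broad rocker is over, at about (190,377), with its near end raised, and both narrow ones are unchanged.

```bash
python3 -c "
from plant import *
print(close_job())"
```

```text
the job is handed in; nothing more can be done
None
```

The broad rocker is pressed fully over to on, the two narrow rockers are unchanged, and the stylus is back upright in its stand and released; I handed the job in at about 17 s, and the hand-in gave no verdict.

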